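# Sweep the lens cases into the drawer

### The arm

A 6-joint arm with a two-finger parallel gripper is mounted at the origin on the work surface. World frame = base frame: x ahead of the robot, y to its left, z up, the work surface at z = 0. Lengths are in m, angles in rad, forces in N, time in s.
With the tool pointing down it reaches from about 0.275 to 0.85 m from the base axis. Payload 19 kg.
Tool frame: the origin (TCP) lies midway between the tips of the shut fingers; the grasp point (between the pads) lies 19 mm behind it; z points along the fingers, y is the line along which they close (so a half turn about z gives the same grasp; the last joint's range is limited). The gripper opens to 85 mm and grips with 20 to 120 N. Pads are 22 mm wide; open, the fingers measure 114 mm over their backs; the gripper's body (76 mm by 85 mm) begins 54 mm behind the grasp point. The pads swing forward as they close: fully open they stand 13 mm farther back than shut.
Start: joints at [0.999, 0.15, 1.437, -0, 1.554, -0.134], TCP at [0.244, 0.521, 0.231] pointing down, gripper open.
Joint ranges: [-2.8, 2.8], [-0.68, 2.1], [0.12, 2.68], [-1.39, 4.53], [0.16, 2.79], [-2.81, 2.81]. Speed limits (rad/s): [1.89, 1.89, 2.22, 3.01, 3.01, 3.01].

### API

Orientations are given as a rotation vector (axis times angle).
In Python, from bench import arm, imaging gives the robot as it stands. The module is installed in compiled form; this text tells all that it offers.
- The arm moves only by the tool step_arm, never from a script. Its argument "targets" is a list that holds one entry, the list of rows, each a list of 7 numbers: the shift along the tool's x, y, z in units of 0.5 m (1.0 is 0.5 m), then the turn, a rotation vector about the tool's x, y, z in units of 60 degrees (1.0 is 60 degrees), then the opening, from -1 (shut) to 1 (fully open), so that 0 is half open. A call has 1 to 5 rows; each row is the pose to reach, as a shift and turn from the pose commanded when the call began, along the tool's axes at that moment; what a row does not reach only later rows make up. A row lasts 1/10 s, in which the tool goes at most 50 mm and 8.59 degrees, less where a joint would pass 70% of its speed; a pose out of reach is approached as far as the arm can. A call with a number of a shift or a turn outside -1 to 1 is refused whole. A call with a gripper value outside its range is refused whole. The fingers move at their own pace and stop on an object; "force" is the grip in N (left out, the last holds). Time passes only in rows, so rows that repeat a pose let the fingers close. It gives the time, the measured TCP pose, the force, the opening and the grip force at its end, in the units of the state.
- arm.read_state(): the state, without advancing time (a new reading comes with each control period).
- imaging.grab_frame(name): name is "scene" or "side" or "wrist"; returns the picture (420x560x3 uint8, red, green, blue); there is no depth.
- imaging.get_calibration(name): a dict with "fovy" (degrees; the focal length in pixels is half the picture's height over the tangent of half this angle, whatever the lens; pixels are square), "cx", "cy" (the principal point, pixels), "R" (3x3) and "t" (3): a world point X has camera coordinates R X + t; the wrist camera has in their place "mount" (4x4, takes a point from camera to tool coordinates, whose origin is the TCP and whose axes are the flange's). Camera axes: x right, y down, z forward; pixel columns grow to the right and rows downward; lengths in m; the calibration is good to about 2 mm. The wrist camera is an equidistant fisheye: a pixel r from the principal point sees the ray r / f radians off the axis. A picture is of the moment at which its call begins: read the wrist's pose just before it. get_calibration takes no time and is no camera call.
- arm.close_job(): hands the job in; it is judged then, once.
The state is a dict: "time_s": time; "joint_positions": joint angles; "qvel": joint speeds; "tau": joint torques, N m; "ee_pos": TCP position; "tcp_rot": TCP orientation; "wrist_force": force on the tool from outside, world axes, zero at the start; "wrist_torque": the same for the moment, N m; "gripper_width": finger opening in m; "finger_force": force on a finger pad.
Only numpy, scipy, OpenCV 4.12 (cv2) and the standard library are available. Lean on these libraries where they do the work, as an engineer would, in place of code of your own. Each camera call takes 0.05 s, during which the arm holds its last target. There are 200 camera calls.

### The job

Clear the counter: with the fingertips, sweep the four contact-lens cases over the counter's edge into the open drawer below it, then push the drawer fully shut. Only push the cases along the counter, do not lift them, and leave the two bottles and the spectacles standing where they are.

Things in the scene. Friction and masses are not known exactly. Their poses are not given: they have to be found in the camera images.
- case0: contact-lens case, one of four alike: white plastic, two round screw-capped wells side by side, joined by a small bridge. 64 mm long (its x axis) by 30 mm wide (its y axis) by 17 mm high; each cap 30 mm across, the cap centres 34 mm apart. About 14 g; it slides, does not roll. Starts flat on the counter, caps up. Origin: centre of the underside, z up.
- case1: contact-lens case, one of four alike: white plastic, two round screw-capped wells side by side, joined by a small bridge. 64 mm long (its x axis) by 30 mm wide (its y axis) by 17 mm high; each cap 30 mm across, the cap centres 34 mm apart. About 14 g; it slides, does not roll. Starts flat on the counter, caps up. Origin: centre of the underside, z up.
- case2: contact-lens case, one of four alike: white plastic, two round screw-capped wells side by side, joined by a small bridge. 64 mm long (its x axis) by 30 mm wide (its y axis) by 17 mm high; each cap 30 mm across, the cap centres 34 mm apart. About 14 g; it slides, does not roll. Starts flat on the counter, caps up. Origin: centre of the underside, z up.
- case3: contact-lens case, one of four alike: white plastic, two round screw-capped wells side by side, joined by a small bridge. 64 mm long (its x axis) by 30 mm wide (its y axis) by 17 mm high; each cap 30 mm across, the cap centres 34 mm apart. About 14 g; it slides, does not roll. Starts flat on the counter, caps up. Origin: centre of the underside, z up.
- counter_edge (a point): a point on the top edge of the grey counter, on the side to the robot's right where the drawer is. The edge is straight and runs along world x the whole length of the counter; the counter's top (z = 0) lies on the +y side of it, nothing but the open drawer below on the -y side. The counter top is 25 mm thick.
- drawer_in (a point): centre of the drawer's inner floor (it moves with the drawer). Inside, the drawer measures 294 mm along x and 400 mm along y, with side walls 12 mm thick and 60 mm high; its floor lies 105 mm below the counter's top. When the drawer is open, only its front part sticks out from under the counter (about 125 to 165 mm of clear opening beyond the edge). Its axes are the world's. The whole drawer unit stands further along or back along the counter from one time to the next.
- drawer_front (a point): middle of the top edge of the drawer's outer front face (moves with the drawer), 30 mm below the counter's top. The white front is a flat upright panel facing -y, 378 mm long in x, 100 mm high (down from this point), 18 mm thick, with only a flush pull in it. When the drawer is shut this face stands 4 mm proud of (-y of) the counter's edge.
- drawer (a joint): how far the drawer is pulled out, in m: 0 fully shut, 0.14 to 0.18 at the start; shutting it is a push in +y. It slides stiffly (about 3 N) and stays where it is left, no spring.
- solution: bystander: upright white bottle of lens solution, 60 mm across, 165 mm tall. Origin: centre of the underside.
- drops: bystander: small upright eye-drop bottle, 27 mm across, 62 mm tall. Origin: centre of the underside.
- spectacles: bystander: folded black spectacles resting on the lower rims and arms; 138 mm long (its x axis), from 3 mm in front (-y) to 22 mm behind (+y) the origin, 44 mm high. Origin: under the middle of the lens front.

How it is judged:
On the way, in this order (a step that is already met when the one before it is completed fails the run):
1. all four cases lie inside the open drawer, at rest (x of case0 in the frame of drawer_in between -0.147 and 0.147 m and y of case0 in the frame of drawer_in between -0.2 and 0.2 m and z of case0 in the frame of drawer_in between -0.01 and 0.075 m and x of case1 in the frame of drawer_in between -0.147 and 0.147 m and y of case1 in the frame of drawer_in between -0.2 and 0.2 m and z of case1 in the frame of drawer_in between -0.01 and 0.075 m and x of case2 in the frame of drawer_in between -0.147 and 0.147 m and y of case2 in the frame of drawer_in between -0.2 and 0.2 m and z of case2 in the frame of drawer_in between -0.01 and 0.075 m and x of case3 in the frame of drawer_in between -0.147 and 0.147 m and y of case3 in the frame of drawer_in between -0.2 and 0.2 m and z of case3 in the frame of drawer_in between -0.01 and 0.075 m and linear speed of each of case0, case1, case2, case3 below 0.03 m/s and value of joint drawer above 0.02 m), for 0.2 s.
2. the drawer is pushed fully shut (value of joint drawer below 0.008 m), for 0.2 s.
At the end, for the whole second after the job is handed in: All four cases lie inside the drawer (between its walls, within 75 mm of its floor), at rest, and the drawer is shut to within 8 mm (x of case0 in the frame of drawer_in between -0.147 and 0.147 m and y of case0 in the frame of drawer_in between -0.2 and 0.2 m and z of case0 in the frame of drawer_in between -0.01 and 0.075 m and x of case1 in the frame of drawer_in between -0.147 and 0.147 m and y of case1 in the frame of drawer_in between -0.2 and 0.2 m and z of case1 in the frame of drawer_in between -0.01 and 0.075 m and x of case2 in the frame of drawer_in between -0.147 and 0.147 m and y of case2 in the frame of drawer_in between -0.2 and 0.2 m and z of case2 in the frame of drawer_in between -0.01 and 0.075 m and x of case3 in the frame of drawer_in between -0.147 and 0.147 m and y of case3 in the frame of drawer_in between -0.2 and 0.2 m and z of case3 in the frame of drawer_in between -0.01 and 0.075 m and linear speed of each of case0, case1, case2, case3 below 0.03 m/s and value of joint drawer below 0.008 m); the robot touches nothing.
It fails at once if a case is lifted more than 30 mm off the counter (height (world z) of any of case0, case1, case2, case3 above 0.03 m).
It fails at once if a bottle or the spectacles are shifted more than 15 mm or knocked over (distance of any of solution, drops, spectacles from where it was at the start of the episode above 0.015 m or angle between any of solution, drops, spectacles's own z axis and vertical above 0.35 rad).
It also fails if it takes over 67 s, if anything falls off the work surface, if the arm or the gripper's body presses on something with over 40 N, if the wrist force passes 120 N, or if a joint passes its speed limit or range.

## Working session

There is one attempt and no reset: what is moved stays moved. The work goes in short steps, Python scripts to look and compute and a tool call to move; the robot and the scene stay as the last step left them, time stands still between calls to the robot, and variables do not carry over. Pictures are saved under pics/ and viewed, at most 10 in all, crops included, and the job is handed in when it is done.

Besides the shell and the picture viewer there is one more tool, called after ">>>" by a JSON object that holds its "fn" and its "kwargs", one argument or row to a line. step_arm: Moves the arm, as the interface text tells. Shifts and turns lie within -1 to 1; 1 stands for 0.5 m of shift or 60 degrees of turn. Its arguments: {"type":"object","properties":{"targets":{"type":"array","items":{"type":"array","items":{"type":"array","items":{"type":"number","minimum":-1,"maximum":1}}}},"force":{"type":"number"}},"required":["targets"]}

```bash
mkdir -p pics; python3 - <<'E'
from bench import arm, imaging
import cv2, numpy as np
s=arm.read_state(); print(s['time_s'],s['ee_pos'],s['tcp_rot'],s['gripper_width'])
for n in ('scene','side'):
    im=imaging.grab_frame(n); cv2.imwrite(f'pics/{n}0.png',im[:,:,::-1]); print(n,imaging.get_calibration(n))
E
```

```text
0.0 [0.24363233 0.52056956 0.23067663] [-6.82084337e-01 -3.06622937e+00  1.75028711e-03] 0.08578707707717402
scene {'fovy': 57.81312342298007, 'cx': 283.230789543435, 'cy': 206.63481716462792, 'R': array([[ 0.79907313,  0.60092025,  0.01941616],
       [ 0.41176558, -0.52344237, -0.74596058],
       [-0.43809958,  0.60407196, -0.66570701]]), 't': array([-0.48960741, -0.17316581,  0.9124386 ])}
side {'fovy': 53.68016852673794, 'cx': 283.2602896034474, 'cy': 208.10373286466918, 'R': array([[ 0.7909437 , -0.61169015, -0.0155957 ],
       [-0.47950539, -0.60378674, -0.63680151],
       [ 0.38010874,  0.51115236, -0.77087004]]), 't': array([-0.39881378,  0.31429533,  0.52695878])}
```

View pics/scene0.png

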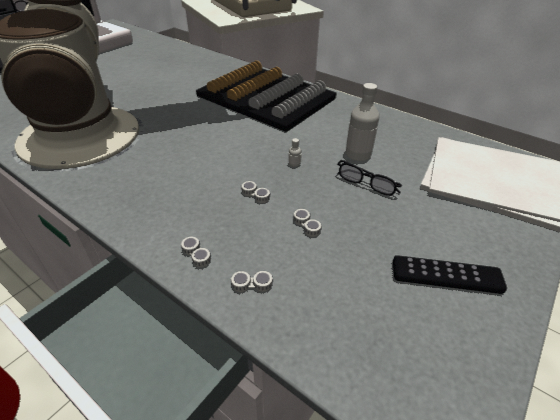

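View pics/side0.png

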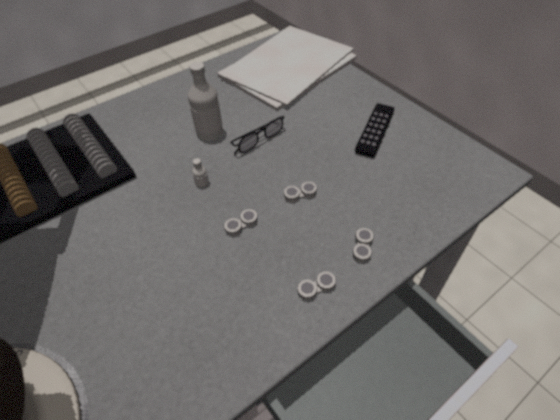

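Scene view: caps are at about (190,244)/(201,257), (241,281)/(262,281), (248,187)/(262,195) and (301,216)/(313,228). The drops bottle is near (295,165), the solution bottle near (360,158), and the spectacles span (338–400,180). The drawer walls are at lower left. The side view agrees, with the right drawer wall at (405,285)–(490,360).

```bash
cat > h.py <<'E'
import numpy as np, cv2
from bench import imaging
def ray(n,pts,z):
    c=imaging.get_calibration(n); f=210/np.tan(np.radians(c['fovy']/2)); R=c['R'];C=-R.T@c['t']
    p=np.atleast_2d(np.array(pts,float)); d=np.c_[(p[:,0]-c['cx'])/f,(p[:,1]-c['cy'])/f,np.ones(len(p))]@R
    return C+d*((z-C[2])/d[:,2])[:,None]
E
python3 - <<'E'
from h import *
np.set_printoptions(precision=3,suppress=True)
D={'scene':dict(caps=[[190,244],[201,257],[241,281],[262,281],[248,187],[262,195],[301,216],[313,228]],
 base=[[294,166],[360,160],[338,172],[398,194]],edge=[[60,218],[300,393]],wall=[[118,258],[25,318],[248,360],[205,408]],front=[[0,310],[70,380]]),
'side':dict(caps=[[307,289],[326,281],[362,252],[364,236],[233,226],[249,216],[292,193],[309,188]],
 base=[[201,185],[209,137],[240,151],[284,131]],edge=[[300,375],[500,208]],wall=[[405,285],[490,360],[272,402]],front=[[515,345],[440,415]])}
Z=dict(caps=.017,base=0,edge=0,wall=-.045,front=-.03)
for n in D:
  for k in D[n]: print(n,k,ray(n,D[n][k],Z[k])[:,:2].tolist() if 0 else '\n',ray(n,D[n][k],Z[k])[:,:2])
# refine caps by contour on side
im=cv2.imread('pics/scene0.png'); c=im[235:300,175:280]; e=im[165:240,230:335]
print(im[281,230:275].max(axis=1))
E
```

```text
scene caps 
 [[ 0.487 -0.091]
 [ 0.522 -0.1  ]
 [ 0.604 -0.096]
 [ 0.629 -0.076]
 [ 0.463  0.083]
 [ 0.5    0.081]
 [ 0.593  0.079]
 [ 0.627  0.067]]
scene base 
 [[0.479 0.216]
 [0.582 0.328]
 [0.567 0.258]
 [0.7   0.269]]
scene edge 
 [[ 0.238 -0.183]
 [ 0.767 -0.171]]
scene wall 
 [[ 0.361 -0.16 ]
 [ 0.352 -0.322]
 [ 0.672 -0.162]
 [ 0.67  -0.246]]
scene front 
 [[ 0.322 -0.339]
 [ 0.507 -0.333]]
side caps 
 [[ 0.482 -0.09 ]
 [ 0.515 -0.098]
 [ 0.598 -0.094]
 [ 0.624 -0.073]
 [ 0.459  0.086]
 [ 0.494  0.087]
 [ 0.589  0.082]
 [ 0.622  0.072]]
side base 
 [[0.471 0.222]
 [0.558 0.336]
 [0.586 0.256]
 [0.699 0.249]]
side edge 
 [[ 0.394 -0.181]
 [ 0.877 -0.176]]
side wall 
 [[ 0.644 -0.165]
 [ 0.648 -0.333]
 [ 0.347 -0.175]]
side front 
 [[ 0.688 -0.342]
 [ 0.519 -0.336]]
[119 132 216 213 184 100 116 112 114 115 114 114 113 114 115 121 163 212
 199 117  95 184 190 103 189 212 191 110 115 113 112 114 115 115 115 113
 116 119 165 212 208 156  76 116 137]
```

```bash
cat >> h.py <<'E'
from scipy.spatial.transform import Rotation as Ro
from bench import arm
def plan(*goals):
    "goals (x,y,z,yaw of tool y in deg): units from present pose, then from each goal to the next"
    s=arm.read_state(); p=np.array(s['ee_pos']); R=Ro.from_rotvec(s['tcp_rot'])
    print('t',round(s['time_s'],2),'p',p.round(4),'yaw',np.degrees(np.arctan2(*R.as_matrix()[1::-1,1])).round(1),'F',np.round(s['wrist_force'],1),'w',round(s['gripper_width'],4))
    for x,y,z,w in goals:
        w=np.radians(w); c,n=np.cos(w),np.sin(w)
        G=Ro.from_matrix(np.array([[-n,c,0],[c,n,0],[0,0,-1.]])); q=np.array([x,y,z])
        d=R.inv().apply(q-p); r=(R.inv()*G).as_rotvec(degrees=True)
        print((d/.5).round(3),(r/60).round(3)); p,R=q,G
E
python3 -c "
from h import *
plan((.35,.32,.2,35),(.45,.12,.18,5),(.502,-.045,.06,0))"
```

```text
t 0.1 p [0.2437 0.5206 0.2308] yaw 64.9 F [ 0.3 -0.4  0.4] w 0.0855
[-0.363 -0.273  0.062] [-0.001  0.     0.499]
[-0.442 -0.066  0.04 ] [0.  0.  0.5]
[-0.338  0.075  0.24 ] [0.    0.    0.083]
```

>>> {"fn": "step_arm", "kwargs": {
  "targets": [
    [[-0.363, -0.273, 0.062, 0, 0, 0.5, -0.29], [-0.363, -0.273, 0.062, 0, 0, 0.5, -0.29], [-0.363, -0.273, 0.062, 0, 0, 0.5, -0.29], [-0.363, -0.273, 0.062, 0, 0, 0.5, -0.29], [-0.363, -0.273, 0.062, 0, 0, 0.5, -0.29]]
  ]
}}

```text
time_s: 0.6
ee_pos: [0.351, 0.3174, 0.1997]
tcp_rot: [1.459, 2.782, -0.001]
wrist_force: [1.2, -0.3, -0.0]
gripper_width: 0.0298
finger_force: 0.0
```

>>> {"fn": "step_arm", "kwargs": {
  "targets": [
    [[-0.442, -0.066, 0.04, 0, 0, 0.5, -0.29], [-0.442, -0.066, 0.04, 0, 0, 0.5, -0.29], [-0.442, -0.066, 0.04, 0, 0, 0.5, -0.29], [-0.442, -0.066, 0.04, 0, 0, 0.5, -0.29], [-0.442, -0.066, 0.04, 0, 0, 0.5, -0.29]]
  ]
}}

```text
time_s: 1.1
ee_pos: [0.4506, 0.1169, 0.1798]
tcp_rot: [2.13, 2.309, -0.001]
wrist_force: [-0.1, 1.6, 0.0]
gripper_width: 0.0303
finger_force: 0.0
```

>>> {"fn": "step_arm", "kwargs": {
  "targets": [
    [[-0.338, 0.075, 0.24, 0, 0, 0.083, -0.29], [-0.338, 0.075, 0.24, 0, 0, 0.083, -0.29], [-0.338, 0.075, 0.24, 0, 0, 0.083, -0.29], [-0.338, 0.075, 0.24, 0, 0, 0.083, -0.29], [-0.338, 0.075, 0.24, 0, 0, 0.083, -0.29]]
  ]
}}

```text
time_s: 1.6
ee_pos: [0.5007, -0.0481, 0.0571]
tcp_rot: [-2.224, -2.215, 0.004]
wrist_force: [-0.7, 1.0, 0.6]
gripper_width: 0.0302
finger_force: 0.0
```

```bash
python3 -c "
from h import *
plan((.502,-.045,.004,0),(.502,-.185,.004,0))
cv2.imwrite('pics/s1.png',np.hstack([imaging.grab_frame('scene')[120:420,100:380,::-1],imaging.grab_frame('side')[120:420,180:460,::-1]]))"
```

```text
t 1.6 p [ 0.5007 -0.0481  0.0571] yaw -0.2 F [-0.7  1.   0.6] w 0.0302
[0.006 0.003 0.106] [-0.004 -0.    -0.004]
[-0.28  0.    0.  ] [0. 0. 0.]
```

View pics/s1.png

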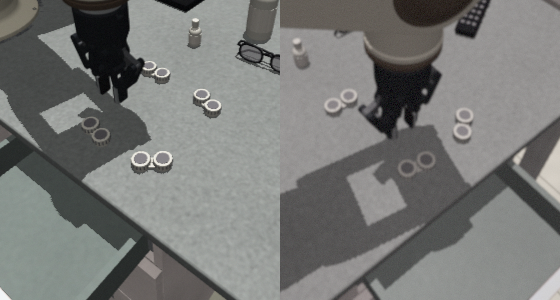

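The fingers hang above and behind case A, with scene-crop tips near (115,95), and the path is clear. Descending and sweeping.

>>> {"fn": "step_arm", "kwargs": {
  "targets": [
    [[0, 0, 0.08, 0, 0, 0, -0.29], [0, 0, 0.112, 0, 0, 0, -0.29], [0, 0, 0.112, 0, 0, 0, -0.29]]
  ]
}}

```text
time_s: 2.0
ee_pos: [0.5005, -0.0436, 0.0034]
tcp_rot: [-2.22, -2.22, 0.002]
wrist_force: [-0.8, -0.0, 0.7]
gripper_width: 0.0303
finger_force: 0.0
```

>>> {"fn": "step_arm", "kwargs": {
  "targets": [
    [[-0.024, 0, 0, 0, 0, 0, -0.29], [-0.048, 0, 0, 0, 0, 0, -0.29], [-0.072, 0, 0, 0, 0, 0, -0.29], [-0.096, 0, 0, 0, 0, 0, -0.29], [-0.12, 0, 0, 0, 0, 0, -0.29]]
  ]
}}

```text
time_s: 2.5
ee_pos: [0.5016, -0.1065, 0.0047]
tcp_rot: [2.223, 2.219, 0.0]
wrist_force: [-0.2, 0.3, 0.3]
gripper_width: 0.0301
finger_force: 0.1
```

>>> {"fn": "step_arm", "kwargs": {
  "targets": [
    [[-0.024, 0, 0, 0, 0, 0, -0.29], [-0.048, 0, 0, 0, 0, 0, -0.29], [-0.072, 0, 0, 0, 0, 0, -0.29], [-0.096, 0, 0, 0, 0, 0, -0.29], [-0.12, 0, 0, 0, 0, 0, -0.29]]
  ]
}}

```text
time_s: 3.0
ee_pos: [0.5014, -0.1661, 0.0043]
tcp_rot: [-2.223, -2.22, 0.0]
wrist_force: [1.3, 0.6, 0.2]
gripper_width: 0.0301
finger_force: 0.0
```

>>> {"fn": "step_arm", "kwargs": {
  "targets": [
    [[-0.024, 0, 0, 0, 0, 0, -0.29], [-0.048, 0, 0, 0, 0, 0, -0.29], [-0.048, 0, 0, 0, 0, 0, -0.29]]
  ]
}}

```text
time_s: 3.3
ee_pos: [0.5014, -0.1906, 0.0043]
tcp_rot: [2.224, 2.219, -0.0]
wrist_force: [-0.8, -0.3, -0.4]
gripper_width: 0.0304
finger_force: 0.0
```

```bash
python3 -c "
from h import *
plan((.502,-.185,.06,0),(.68,-.034,.06,-52))
cv2.imwrite('pics/s2.png',np.hstack([imaging.grab_frame('scene')[120:420,100:380,::-1],imaging.grab_frame('side')[120:420,180:460,::-1]]))"
```

```text
t 3.3 p [ 0.5014 -0.1906  0.0043] yaw -0.1 F [-0.8 -0.3 -0.4] w 0.0304
[ 0.011  0.001 -0.111] [ 0.     0.    -0.002]
[0.302 0.356 0.   ] [0.    0.    0.867]
```

View pics/s2.png

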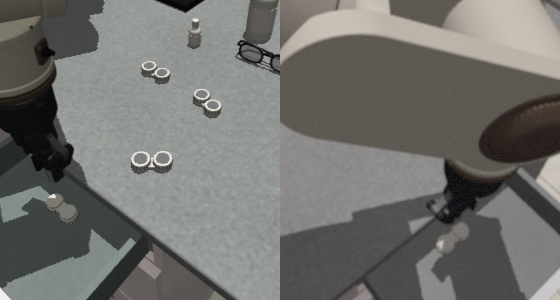

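Case A is in the drawer (scene crop (62,208)), and the other cases haven't moved. Next I push B along its own axis, away from the drawer's right wall.

```bash
python3 -c "
from h import *
plan((.5014,-.187,.06,0),(.60,-.1,.06,-26),(.665,-.045,.06,-52),(.665,-.045,.004,-52),(.59,-.104,.004,-52))"
```

```text
t 3.4 p [ 0.5013 -0.1892  0.0042] yaw -0.1 F [-0.1  0.1 -0.3] w 0.0303
[ 0.004  0.    -0.112] [-0.    -0.    -0.002]
[0.174 0.197 0.   ] [0.    0.    0.433]
[0.156 0.069 0.   ] [0.    0.    0.433]
[0.    0.    0.112] [0. 0. 0.]
[-0.191  0.001  0.   ] [0. 0. 0.]
```

>>> {"fn": "step_arm", "kwargs": {
  "targets": [
    [[0, 0, -0.1, 0, 0, 0, -0.58], [0.004, 0, -0.112, 0, 0, 0, -0.58]]
  ]
}}

```text
time_s: 3.6
ee_pos: [0.5032, -0.1876, 0.0648]
tcp_rot: [2.218, 2.217, 0.002]
wrist_force: [0.1, 0.5, -0.1]
gripper_width: 0.0179
finger_force: 0.0
```

>>> {"fn": "step_arm", "kwargs": {
  "targets": [
    [[0.174, 0.197, 0, 0, 0, 0.433, -0.58], [0.174, 0.197, 0, 0, 0, 0.433, -0.58], [0.174, 0.197, 0, 0, 0, 0.433, -0.58], [0.174, 0.197, 0, 0, 0, 0.433, -0.58]]
  ]
}}

```text
time_s: 4.0
ee_pos: [0.6026, -0.0965, 0.0602]
tcp_rot: [2.668, 1.659, 0.002]
wrist_force: [-0.2, -0.8, -0.2]
gripper_width: 0.018
finger_force: 0.0
```

>>> {"fn": "step_arm", "kwargs": {
  "targets": [
    [[0.156, 0.069, 0, 0, 0, 0.433, -0.58], [0.156, 0.069, 0, 0, 0, 0.433, -0.58], [0.156, 0.069, 0, 0, 0, 0.433, -0.58], [0.156, 0.069, 0, 0, 0, 0.433, -0.58], [0.156, 0.069, 0, 0, 0, 0.433, -0.58]]
  ]
}}

```text
time_s: 4.5
ee_pos: [0.6649, -0.0451, 0.0602]
tcp_rot: [-2.968, -1.029, 0.001]
wrist_force: [-0.2, 0.6, -0.3]
gripper_width: 0.0177
finger_force: 0.0
```

>>> {"fn": "step_arm", "kwargs": {
  "targets": [
    [[0, 0, 0.08, 0, 0, 0, -0.58], [0, 0, 0.112, 0, 0, 0, -0.58], [0, 0, 0.112, 0, 0, 0, -0.58]]
  ]
}}

```text
time_s: 4.8
ee_pos: [0.6639, -0.0456, 0.0023]
tcp_rot: [-2.968, -1.025, 0.005]
wrist_force: [-0.7, -0.6, -0.4]
gripper_width: 0.0182
finger_force: 0.0
```

>>> {"fn": "step_arm", "kwargs": {
  "targets": [
    [[-0.02, 0, 0, 0, 0, 0, -0.58], [-0.04, 0, 0, 0, 0, 0, -0.58], [-0.06, 0, 0, 0, 0, 0, -0.58], [-0.08, 0, 0, 0, 0, 0, -0.58], [-0.1, 0, 0, 0, 0, 0, -0.58]]
  ]
}}

```text
time_s: 5.3
ee_pos: [0.6251, -0.0768, 0.0047]
tcp_rot: [2.97, 1.022, 0.0]
wrist_force: [-0.2, -0.2, 0.5]
gripper_width: 0.0181
finger_force: 0.0
```

>>> {"fn": "step_arm", "kwargs": {
  "targets": [
    [[-0.02, 0, 0, 0, 0, 0, -0.58], [-0.04, 0, 0, 0, 0, 0, -0.58], [-0.06, 0, 0, 0, 0, 0, -0.58], [-0.08, 0, 0, 0, 0, 0, -0.58], [-0.09, 0, 0, 0, 0, 0, -0.58]]
  ]
}}

```text
time_s: 5.8
ee_pos: [0.5896, -0.1044, 0.0043]
tcp_rot: [2.971, 1.022, -0.0]
wrist_force: [0.7, 0.3, -0.7]
gripper_width: 0.0178
finger_force: 0.0
```

>>> {"fn": "step_arm", "kwargs": {
  "targets": [
    [[0.04, 0, 0, 0, 0, 0, -0.58], [0.04, 0, -0.1, 0, 0, 0, -0.29], [0.04, 0, -0.112, 0, 0, 0, -0.29]]
  ]
}}

```text
time_s: 6.1
ee_pos: [0.6082, -0.0919, 0.065]
tcp_rot: [2.967, 1.022, 0.007]
wrist_force: [0.0, 0.4, 0.2]
gripper_width: 0.0308
finger_force: 0.0
```

```bash
python3 -c "
from h import *
plan()
cv2.imwrite('pics/s3.png',np.hstack([imaging.grab_frame('scene')[120:420,100:380,::-1],imaging.grab_frame('side')[120:420,180:460,::-1]]))"
```

```text
t 6.1 p [ 0.6082 -0.0919  0.065 ] yaw -52.0 F [0.  0.4 0.2] w 0.0308
```

View pics/s3.png

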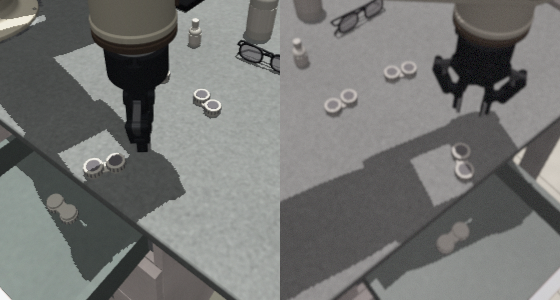

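B has moved left. Its caps are now at scene (193,288)/(216,280) and side (361,271)/(364,290).

```bash
python3 -c "
from h import *
print(ray('scene',[[193,288],[216,280]],.017).round(3),ray('side',[[361,271],[364,290]],.017).round(3))
plan((.60,-.06,.06,-26),(.56,-.065,.06,0),(.56,-.065,.004,0))"
```

```text
[[ 0.556 -0.149  0.017]
 [ 0.573 -0.118  0.017]] [[ 0.571 -0.119  0.017]
 [ 0.551 -0.147  0.017]]
t 6.2 p [ 0.607  -0.0917  0.0621] yaw -52.0 F [ 1.  -0.4 -1.3] w 0.0301
[ 0.028 -0.059  0.004] [ 0.003 -0.001 -0.434]
[-0.044 -0.068  0.   ] [ 0.     0.    -0.433]
[0.    0.    0.112] [0. 0. 0.]
```

>>> {"fn": "step_arm", "kwargs": {
  "targets": [
    [[0.028, -0.059, 0, 0, 0, -0.434, -0.65], [0.028, -0.059, 0, 0, 0, -0.434, -0.65], [0.028, -0.059, 0, 0, 0, -0.434, -0.65], [0.028, -0.059, 0, 0, 0, -0.434, -0.65]]
  ]
}}

```text
time_s: 6.6
ee_pos: [0.5984, -0.0594, 0.0593]
tcp_rot: [-2.66, -1.669, 0.002]
wrist_force: [-0.3, 0.2, 0.7]
gripper_width: 0.0148
finger_force: 0.0
```

>>> {"fn": "step_arm", "kwargs": {
  "targets": [
    [[-0.044, -0.062, 0, 0, 0, -0.433, -0.65], [-0.044, -0.062, 0, 0, 0, -0.433, -0.65], [-0.044, -0.062, 0, 0, 0, -0.433, -0.65], [-0.044, -0.062, 0, 0, 0, -0.433, -0.65]]
  ]
}}

```text
time_s: 7.0
ee_pos: [0.5611, -0.066, 0.0598]
tcp_rot: [-2.223, -2.219, 0.001]
wrist_force: [-0.2, 0.4, 0.1]
gripper_width: 0.0149
finger_force: 0.0
```

>>> {"fn": "step_arm", "kwargs": {
  "targets": [
    [[0, 0, 0.08, 0, 0, 0, -0.65], [0, 0, 0.112, 0, 0, 0, -0.65], [0, 0, 0.112, 0, 0, 0, -0.65]]
  ]
}}

```text
time_s: 7.3
ee_pos: [0.5606, -0.0657, 0.0021]
tcp_rot: [-2.229, -2.21, 0.002]
wrist_force: [-0.6, 0.1, 0.6]
gripper_width: 0.0149
finger_force: 0.0
```

>>> {"fn": "step_arm", "kwargs": {
  "targets": [
    [[-0.024, 0, 0, 0, 0, 0, -0.65], [-0.048, 0, 0, 0, 0, 0, -0.65], [-0.072, 0, 0, 0, 0, 0, -0.65], [-0.096, 0, 0, 0, 0, 0, -0.65], [-0.12, 0, 0, 0, 0, 0, -0.65]]
  ]
}}

```text
time_s: 7.8
ee_pos: [0.5615, -0.1272, 0.0045]
tcp_rot: [2.223, 2.22, 0.0]
wrist_force: [0.7, 0.5, -0.5]
gripper_width: 0.0149
finger_force: 0.1
```

>>> {"fn": "step_arm", "kwargs": {
  "targets": [
    [[-0.024, 0, 0, 0, 0, 0, -0.65], [-0.048, 0, 0, 0, 0, 0, -0.65], [-0.072, 0, 0, 0, 0, 0, -0.65], [-0.096, 0, 0, 0, 0, 0, -0.65], [-0.12, 0, 0, 0, 0, 0, -0.65]]
  ]
}}

```text
time_s: 8.3
ee_pos: [0.5615, -0.1868, 0.0043]
tcp_rot: [2.222, 2.221, -0.0]
wrist_force: [0.0, 0.4, 0.1]
gripper_width: 0.0149
finger_force: 0.0
```

>>> {"fn": "step_arm", "kwargs": {
  "targets": [
    [[-0.024, 0, 0, 0, 0, 0, -0.65], [-0.048, 0, 0, 0, 0, 0, -0.65], [-0.048, 0, 0, 0, 0, 0, -0.65]]
  ]
}}

```text
time_s: 8.6
ee_pos: [0.5615, -0.2113, 0.0043]
tcp_rot: [2.223, 2.22, -0.0]
wrist_force: [-0.6, 0.5, 0.6]
gripper_width: 0.0147
finger_force: 0.0
```

```bash
python3 -c "
from h import *
plan((.56,-.2,.06,0),(.62,0,.06,-8),(.623,.13,.06,-16),(.623,.13,.004,-16),(.545,-.142,.004,-16),(.545,-.19,.004,0))
cv2.imwrite('pics/s4.png',np.hstack([imaging.grab_frame('scene')[120:420,100:380,::-1],imaging.grab_frame('side')[120:420,180:460,::-1]]))"
```

```text
t 8.6 p [ 0.5615 -0.2113  0.0043] yaw -0.1 F [-0.6  0.5  0.6] w 0.0147
[ 0.023 -0.003 -0.111] [ 0.     0.    -0.001]
[0.4  0.12 0.  ] [0.    0.    0.133]
[ 0.258 -0.03   0.   ] [0.    0.    0.133]
[0.    0.    0.112] [0. 0. 0.]
[-0.566 -0.     0.   ] [0. 0. 0.]
[-0.092  0.026  0.   ] [ 0.     0.    -0.267]
```

View pics/s4.png

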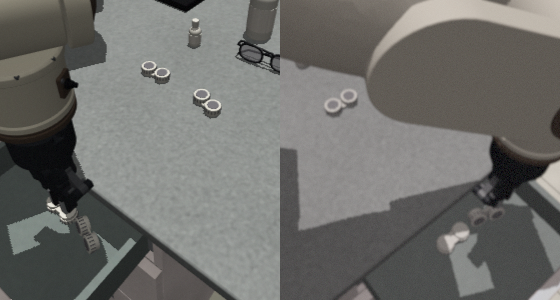

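Case B is in the drawer too, at scene crop (88,235). Next I sweep D with the tool tilted to match it, drifting towards the middle of the drawer.

>>> {"fn": "step_arm", "kwargs": {
  "targets": [
    [[0, 0, -0.1, 0, 0, 0, -0.29], [0.02, 0, -0.112, 0, 0, 0, -0.29]]
  ]
}}

```text
time_s: 8.9
ee_pos: [0.5634, -0.2007, 0.0651]
tcp_rot: [2.218, 2.217, 0.003]
wrist_force: [-0.1, -0.7, 0.2]
gripper_width: 0.0302
finger_force: 0.0
```

>>> {"fn": "step_arm", "kwargs": {
  "targets": [
    [[0.4, 0.12, 0, 0, 0, 0.133, -0.29], [0.4, 0.12, 0, 0, 0, 0.133, -0.29], [0.4, 0.12, 0, 0, 0, 0.133, -0.29], [0.4, 0.12, 0, 0, 0, 0.133, -0.29], [0.4, 0.12, 0, 0, 0, 0.133, -0.29]]
  ]
}}

```text
time_s: 9.4
ee_pos: [0.6222, 0.0054, 0.0606]
tcp_rot: [-2.367, -2.066, -0.002]
wrist_force: [-0.4, -1.3, -0.7]
gripper_width: 0.0302
finger_force: 0.0
```

>>> {"fn": "step_arm", "kwargs": {
  "targets": [
    [[0.258, -0.03, 0, 0, 0, 0.133, -0.29], [0.258, -0.03, 0, 0, 0, 0.133, -0.29], [0.258, -0.03, 0, 0, 0, 0.133, -0.29], [0.258, -0.03, 0, 0, 0, 0.133, -0.29]]
  ]
}}

```text
time_s: 9.8
ee_pos: [0.6241, 0.1342, 0.0605]
tcp_rot: [-2.504, -1.896, -0.001]
wrist_force: [-0.4, -0.6, 0.3]
gripper_width: 0.0305
finger_force: 0.0
```

```bash
python3 -c "
from h import *
plan((.623,.13,.004,-16),(.545,-.142,.004,-16))"
```

```text
t 9.8 p [0.6241 0.1342 0.0605] yaw -15.7 F [-0.4 -0.6  0.3] w 0.0305
[-0.009  0.     0.113] [ 0.    -0.001  0.004]
[-0.566 -0.     0.   ] [0. 0. 0.]
```

>>> {"fn": "step_arm", "kwargs": {
  "targets": [
    [[0, 0, 0.08, 0, 0, 0, -0.29], [0, 0, 0.112, 0, 0, 0, -0.29], [0, 0, 0.112, 0, 0, 0, -0.29]]
  ]
}}

```text
time_s: 10.1
ee_pos: [0.6231, 0.1295, 0.002]
tcp_rot: [-2.507, -1.89, 0.006]
wrist_force: [0.6, 0.2, 0.9]
gripper_width: 0.0306
finger_force: 0.0
```

>>> {"fn": "step_arm", "kwargs": {
  "targets": [
    [[-0.03, 0, 0, 0, 0, 0, -0.29], [-0.06, 0, 0, 0, 0, 0, -0.29], [-0.09, 0, 0, 0, 0, 0, -0.29], [-0.12, 0, 0, 0, 0, 0, -0.29], [-0.15, 0, 0, 0, 0, 0, -0.29]]
  ]
}}

```text
time_s: 10.6
ee_pos: [0.6037, 0.0563, 0.0048]
tcp_rot: [2.509, 1.89, 0.001]
wrist_force: [0.4, -1.4, 0.2]
gripper_width: 0.03
finger_force: 0.1
```

>>> {"fn": "step_arm", "kwargs": {
  "targets": [
    [[-0.03, 0, 0, 0, 0, 0, -0.29], [-0.06, 0, 0, 0, 0, 0, -0.29], [-0.09, 0, 0, 0, 0, 0, -0.29], [-0.12, 0, 0, 0, 0, 0, -0.29], [-0.15, 0, 0, 0, 0, 0, -0.29]]
  ]
}}

```text
time_s: 11.1
ee_pos: [0.5829, -0.0153, 0.0043]
tcp_rot: [2.508, 1.891, -0.0]
wrist_force: [0.3, 0.6, 0.2]
gripper_width: 0.0301
finger_force: 0.0
```

>>> {"fn": "step_arm", "kwargs": {
  "targets": [
    [[-0.03, 0, 0, 0, 0, 0, -0.29], [-0.06, 0, 0, 0, 0, 0, -0.29], [-0.09, 0, 0, 0, 0, 0, -0.29], [-0.12, 0, 0, 0, 0, 0, -0.29], [-0.15, 0, 0, 0, 0, 0, -0.29]]
  ]
}}

```text
time_s: 11.6
ee_pos: [0.5623, -0.0875, 0.0043]
tcp_rot: [2.508, 1.891, -0.0]
wrist_force: [0.3, 0.0, 1.3]
gripper_width: 0.0301
finger_force: 0.0
```

>>> {"fn": "step_arm", "kwargs": {
  "targets": [
    [[-0.03, 0, 0, 0, 0, 0, -0.29], [-0.06, 0, 0, 0, 0, 0, -0.29], [-0.09, 0, 0, 0, 0, 0, -0.29], [-0.12, 0, 0, 0, 0, 0, -0.29], [-0.15, 0, 0, 0, 0, 0, -0.29]]
  ]
}}

```text
time_s: 12.1
ee_pos: [0.5417, -0.1596, 0.0043]
tcp_rot: [2.508, 1.891, -0.0]
wrist_force: [-0.3, 0.2, 0.3]
gripper_width: 0.0304
finger_force: 0.0
```

>>> {"fn": "step_arm", "kwargs": {
  "targets": [
    [[-0.03, 0, 0, 0, 0, 0, -0.29], [-0.06, 0, 0, 0, 0, 0, -0.29], [-0.08, 0, 0, 0, 0, 0, -0.29], [-0.08, 0, 0, 0, 0, 0, -0.29]]
  ]
}}

```text
time_s: 12.5
ee_pos: [0.5307, -0.1981, 0.0043]
tcp_rot: [2.51, 1.89, -0.0]
wrist_force: [-0.3, 0.3, 0.3]
gripper_width: 0.0306
finger_force: 0.0
```

```bash
python3 -c "
from h import *
plan((.535,-.19,.06,-16),(.485,.05,.06,0),(.479,.14,.06,0),(.479,.14,.004,0))
cv2.imwrite('pics/s5.png',np.hstack([imaging.grab_frame('scene')[120:420,100:380,::-1],imaging.grab_frame('side')[120:420,180:460,::-1]]))"
```

```text
t 12.5 p [ 0.5307 -0.1981  0.0043] yaw -16.0 F [-0.3  0.3  0.3] w 0.0306
[ 0.018  0.004 -0.111] [-0.     0.    -0.001]
[ 0.434 -0.228  0.   ] [ 0.     0.    -0.267]
[ 0.18  -0.012  0.   ] [0. 0. 0.]
[0.    0.    0.112] [0. 0. 0.]
```

View pics/s5.png

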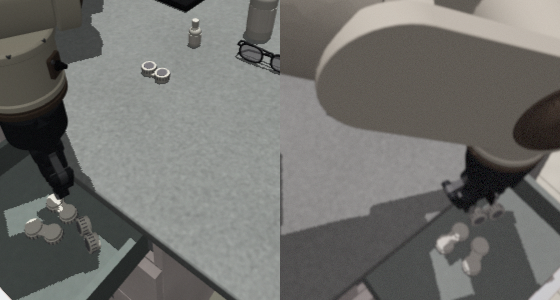

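Three cases are in the drawer. Now case C, the last one.

>>> {"fn": "step_arm", "kwargs": {
  "targets": [
    [[0, 0, -0.1, 0, 0, 0, -0.29], [0.01, 0, -0.112, 0, 0, 0, -0.29]]
  ]
}}

```text
time_s: 12.8
ee_pos: [0.5344, -0.1926, 0.065]
tcp_rot: [2.504, 1.889, 0.004]
wrist_force: [0.3, -0.4, 0.4]
gripper_width: 0.0304
finger_force: 0.0
```

>>> {"fn": "step_arm", "kwargs": {
  "targets": [
    [[0.434, -0.228, 0, 0, 0, -0.267, -0.29], [0.434, -0.228, 0, 0, 0, -0.267, -0.29], [0.434, -0.228, 0, 0, 0, -0.267, -0.29], [0.434, -0.228, 0, 0, 0, -0.267, -0.29], [0.434, -0.228, 0, 0, 0, -0.267, -0.29]]
  ]
}}

```text
time_s: 13.3
ee_pos: [0.4817, 0.0506, 0.0607]
tcp_rot: [2.219, 2.223, 0.001]
wrist_force: [1.1, 0.5, -0.1]
gripper_width: 0.0306
finger_force: 0.0
```

>>> {"fn": "step_arm", "kwargs": {
  "targets": [
    [[0.18, -0.01, 0, 0, 0, 0, -0.29], [0.18, -0.01, 0, 0, 0, 0, -0.29], [0.18, -0.01, 0, 0, 0, 0, -0.29]]
  ]
}}

```text
time_s: 13.6
ee_pos: [0.4767, 0.1426, 0.0607]
tcp_rot: [-2.215, -2.228, -0.002]
wrist_force: [-0.5, -1.0, 1.1]
gripper_width: 0.0302
finger_force: 0.0
```

```bash
python3 -c "
from h import *
plan((.479,.135,.004,0),(.479,-.19,.004,0))"
```

```text
t 13.6 p [0.4767 0.1426 0.0607] yaw 0.3 F [-0.5 -1.   1.1] w 0.0302
[-0.015  0.004  0.113] [ 0.001 -0.001  0.006]
[-0.65  0.    0.  ] [0. 0. 0.]
```

>>> {"fn": "step_arm", "kwargs": {
  "targets": [
    [[0, 0.004, 0.08, 0, 0, 0, -0.29], [0, 0.004, 0.112, 0, 0, 0, -0.29], [0, 0.004, 0.112, 0, 0, 0, -0.29]]
  ]
}}

```text
time_s: 13.9
ee_pos: [0.478, 0.1379, 0.0024]
tcp_rot: [-2.218, -2.222, 0.005]
wrist_force: [-0.9, -0.5, 0.4]
gripper_width: 0.0303
finger_force: 0.0
```

>>> {"fn": "step_arm", "kwargs": {
  "targets": [
    [[-0.03, 0, 0, 0, 0, 0, -0.29], [-0.06, 0, 0, 0, 0, 0, -0.29], [-0.09, 0, 0, 0, 0, 0, -0.29], [-0.12, 0, 0, 0, 0, 0, -0.29], [-0.15, 0, 0, 0, 0, 0, -0.29]]
  ]
}}

```text
time_s: 14.4
ee_pos: [0.4801, 0.0623, 0.0057]
tcp_rot: [2.219, 2.222, 0.002]
wrist_force: [0.2, 0.2, 1.2]
gripper_width: 0.0301
finger_force: 0.0
```

>>> {"fn": "step_arm", "kwargs": {
  "targets": [
    [[-0.03, 0, 0, 0, 0, 0, -0.29], [-0.06, 0, 0, 0, 0, 0, -0.29], [-0.09, 0, 0, 0, 0, 0, -0.29], [-0.12, 0, 0, 0, 0, 0, -0.29], [-0.15, 0, 0, 0, 0, 0, -0.29]]
  ]
}}

```text
time_s: 14.9
ee_pos: [0.4802, -0.0129, 0.0057]
tcp_rot: [2.219, 2.221, 0.001]
wrist_force: [0.3, 0.9, -0.3]
gripper_width: 0.03
finger_force: 0.0
```

>>> {"fn": "step_arm", "kwargs": {
  "targets": [
    [[-0.03, 0, 0, 0, 0, 0, -0.29], [-0.06, 0, 0, 0, 0, 0, -0.29], [-0.09, 0, 0, 0, 0, 0, -0.29], [-0.12, 0, 0, 0, 0, 0, -0.29], [-0.15, 0, 0, 0, 0, 0, -0.29]]
  ]
}}

```text
time_s: 15.4
ee_pos: [0.4802, -0.088, 0.0056]
tcp_rot: [2.219, 2.221, 0.001]
wrist_force: [0.4, -0.3, 0.3]
gripper_width: 0.0304
finger_force: 0.1
```

>>> {"fn": "step_arm", "kwargs": {
  "targets": [
    [[-0.03, 0, 0, 0, 0, 0, -0.29], [-0.06, 0, 0, 0, 0, 0, -0.29], [-0.09, 0, 0, 0, 0, 0, -0.29], [-0.12, 0, 0, 0, 0, 0, -0.29], [-0.15, 0, 0, 0, 0, 0, -0.29]]
  ]
}}

```text
time_s: 15.9
ee_pos: [0.4797, -0.1633, 0.0043]
tcp_rot: [-2.22, -2.222, 0.0]
wrist_force: [-2.1, -0.1, -0.3]
gripper_width: 0.0302
finger_force: 0.0
```

>>> {"fn": "step_arm", "kwargs": {
  "targets": [
    [[-0.03, 0, 0, 0, 0, 0, -0.29], [-0.06, 0, 0, 0, 0, 0, -0.29], [-0.08, 0, 0, 0, 0, 0, -0.29], [-0.08, 0, 0, 0, 0, 0, -0.29]]
  ]
}}

```text
time_s: 16.3
ee_pos: [0.4797, -0.2033, 0.0042]
tcp_rot: [2.222, 2.221, -0.0]
wrist_force: [-1.0, 1.4, 0.5]
gripper_width: 0.0301
finger_force: 0.0
```

>>> {"fn": "step_arm", "kwargs": {
  "targets": [
    [[0, 0, -0.1, 0, 0, 0, -0.8], [0, 0, -0.2, 0, 0, 0, -0.8], [0, 0, -0.2, 0, 0, 0, -0.8]]
  ]
}}

```text
time_s: 16.6
ee_pos: [0.4821, -0.2029, 0.1106]
tcp_rot: [2.214, 2.217, 0.003]
wrist_force: [-0.1, -0.7, -0.7]
gripper_width: 0.0085
finger_force: 0.0
```

```bash
python3 -c "
from h import *
plan((.5,-.41,.1,0),(.5,-.41,-.06,0),(.5,-.345,-.06,0))
cv2.imwrite('pics/s6.png',np.hstack([imaging.grab_frame('scene')[120:420,0:280,::-1],imaging.grab_frame('side')[120:420,180:560,::-1]]))"
```

```text
t 16.6 p [ 0.4821 -0.2029  0.1106] yaw 0.1 F [-0.1 -0.7 -0.7] w 0.0085
[-0.414  0.035  0.023] [0.007 0.004 0.001]
[0.   0.   0.32] [0. 0. 0.]
[0.13 0.   0.  ] [0. 0. 0.]
```

View pics/s6.png

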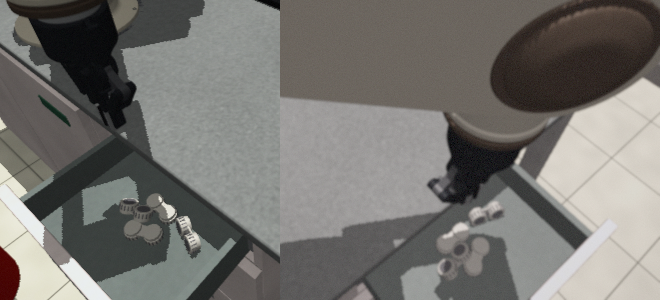

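All four cases are in the drawer: two overlap at about (140,215) in the scene crop, with the rest at (165,208) and (188,235). Next: over and down in front of the panel.

>>> {"fn": "step_arm", "kwargs": {
  "targets": [
    [[-0.414, 0.035, 0, 0, 0, 0, -0.8], [-0.414, 0.035, 0, 0, 0, 0, -0.8], [-0.414, 0.035, 0, 0, 0, 0, -0.8], [-0.414, 0.035, 0, 0, 0, 0, -0.8], [-0.414, 0.035, 0, 0, 0, 0, -0.8]]
  ]
}}

```text
time_s: 17.2
ee_pos: [0.4966, -0.4129, 0.102]
tcp_rot: [-2.222, -2.218, 0.001]
wrist_force: [0.3, 0.9, -1.0]
gripper_width: 0.0085
finger_force: 0.0
```

>>> {"fn": "step_arm", "kwargs": {
  "targets": [
    [[0, 0, 0.1, 0, 0, 0, -0.8], [0, 0, 0.2, 0, 0, 0, -0.8], [0, 0, 0.3, 0, 0, 0, -0.8], [0, 0, 0.328, 0, 0, 0, -0.8], [0, 0, 0.328, 0, 0, 0, -0.8]]
  ]
}}

```text
time_s: 17.7
ee_pos: [0.4965, -0.4075, -0.0619]
tcp_rot: [-2.217, -2.219, -0.0]
wrist_force: [0.2, -0.1, 1.0]
gripper_width: 0.0083
finger_force: 0.0
```

>>> {"fn": "step_arm", "kwargs": {
  "targets": [
    [[0.03, 0, 0, 0, 0, 0, -0.8], [0.06, 0, 0, 0, 0, 0, -0.8], [0.09, 0, 0, 0, 0, 0, -0.8], [0.12, 0, 0, 0, 0, 0, -0.8], [0.15, 0, 0, 0, 0, 0, -0.8]]
  ]
}}

```text
time_s: 18.2
ee_pos: [0.498, -0.3332, -0.0583]
tcp_rot: [2.218, 2.221, -0.0]
wrist_force: [1.5, -4.3, 2.4]
gripper_width: 0.0084
finger_force: 1.9
```

>>> {"fn": "step_arm", "kwargs": {
  "targets": [
    [[0.024, 0, 0, 0, 0, 0, -0.8], [0.048, 0, 0, 0, 0, 0, -0.8], [0.072, 0, 0, 0, 0, 0, -0.8], [0.096, 0, 0, 0, 0, 0, -0.8], [0.12, 0, 0, 0, 0, 0, -0.8]]
  ]
}}

```text
time_s: 18.7
ee_pos: [0.4973, -0.2731, -0.0597]
tcp_rot: [2.22, 2.222, -0.0]
wrist_force: [2.3, -2.9, 2.0]
gripper_width: 0.0086
finger_force: 1.8
```

>>> {"fn": "step_arm", "kwargs": {
  "targets": [
    [[0.024, 0, 0, 0, 0, 0, -0.8], [0.048, 0, 0, 0, 0, 0, -0.8], [0.072, 0, 0, 0, 0, 0, -0.8], [0.096, 0, 0, 0, 0, 0, -0.8], [0.12, 0, 0, 0, 0, 0, -0.8]]
  ]
}}

```text
time_s: 19.2
ee_pos: [0.4973, -0.213, -0.0597]
tcp_rot: [2.22, 2.222, -0.0]
wrist_force: [2.2, -3.1, 1.6]
gripper_width: 0.0084
finger_force: 1.8
```

>>> {"fn": "step_arm", "kwargs": {
  "targets": [
    [[0.012, 0, 0, 0, 0, 0, -0.8], [0.024, 0, 0, 0, 0, 0, -0.8], [0.032, 0, 0, 0, 0, 0, -0.8], [0.036, 0, 0, 0, 0, 0, -0.8]]
  ]
}}

```text
time_s: 19.6
ee_pos: [0.497, -0.1957, -0.0599]
tcp_rot: [-2.22, -2.222, 0.001]
wrist_force: [-0.7, -3.5, -0.7]
gripper_width: 0.0085
finger_force: 1.6
```

Pushing on in 1–2 mm steps until the force rises at the stop.

>>> {"fn": "step_arm", "kwargs": {
  "targets": [
    [[0.003, 0, 0, 0, 0, 0, -0.8], [0.006, 0, 0, 0, 0, 0, -0.8], [0.006, 0, 0, 0, 0, 0, -0.8]]
  ]
}}

```text
time_s: 19.9
ee_pos: [0.4972, -0.1929, -0.0598]
tcp_rot: [-2.22, -2.222, -0.0]
wrist_force: [0.2, -0.3, 0.6]
gripper_width: 0.0087
finger_force: 0.0
```

>>> {"fn": "step_arm", "kwargs": {
  "targets": [
    [[0.002, 0, 0, 0, 0, 0, -0.8], [0.004, 0, 0, 0, 0, 0, -0.8], [0.004, 0, 0, 0, 0, 0, -0.8]]
  ]
}}

```text
time_s: 20.2
ee_pos: [0.4973, -0.191, -0.0597]
tcp_rot: [2.22, 2.222, -0.0]
wrist_force: [0.5, -2.2, -1.0]
gripper_width: 0.0084
finger_force: 0.9
```

>>> {"fn": "step_arm", "kwargs": {
  "targets": [
    [[0.002, 0, 0, 0, 0, 0, -0.8], [0.004, 0, 0, 0, 0, 0, -0.8], [0.004, 0, 0, 0, 0, 0, -0.8]]
  ]
}}

```text
time_s: 20.5
ee_pos: [0.4973, -0.1889, -0.0597]
tcp_rot: [-2.22, -2.223, 0.0]
wrist_force: [0.1, -1.2, -0.7]
gripper_width: 0.0085
finger_force: 0.7
```

>>> {"fn": "step_arm", "kwargs": {
  "targets": [
    [[0.002, 0, 0, 0, 0, 0, -0.8], [0.004, 0, 0, 0, 0, 0, -0.8], [0.004, 0, 0, 0, 0, 0, -0.8]]
  ]
}}

```text
time_s: 20.8
ee_pos: [0.4973, -0.1869, -0.0597]
tcp_rot: [-2.22, -2.223, -0.0]
wrist_force: [0.1, -1.7, -0.5]
gripper_width: 0.0088
finger_force: 0.6
```

>>> {"fn": "step_arm", "kwargs": {
  "targets": [
    [[0.003, 0, 0, 0, 0, 0, -0.8], [0.006, 0, 0, 0, 0, 0, -0.8], [0.006, 0, 0, 0, 0, 0, -0.8]]
  ]
}}

```text
time_s: 21.1
ee_pos: [0.4973, -0.1849, -0.0596]
tcp_rot: [2.219, 2.222, -0.002]
wrist_force: [-1.6, -13.5, -4.9]
gripper_width: 0.0085
finger_force: 6.8
```

>>> {"fn": "step_arm", "kwargs": {
  "targets": [
    [[0.002, 0, 0, 0, 0, 0, -0.8], [0.004, 0, 0, 0, 0, 0, -0.8], [0.004, 0, 0, 0, 0, 0, -0.8]]
  ]
}}

```text
time_s: 21.4
ee_pos: [0.4974, -0.1849, -0.0595]
tcp_rot: [2.217, 2.22, -0.005]
wrist_force: [-5.0, -33.6, -10.7]
gripper_width: 0.0083
finger_force: 16.6
```

The force jumped to 34 N with no travel, so the drawer is at its stop. Backing off and checking.

>>> {"fn": "step_arm", "kwargs": {
  "targets": [
    [[-0.04, 0, 0, 0, 0, 0, -0.8], [-0.12, 0, 0, 0, 0, 0, -0.8], [-0.2, 0, 0, 0, 0, 0, -0.8], [-0.2, 0, 0, 0, 0, 0, -0.8]]
  ]
}}

```text
time_s: 21.8
ee_pos: [0.4975, -0.2859, -0.0594]
tcp_rot: [2.222, 2.218, -0.0]
wrist_force: [-0.8, 0.6, 0.5]
gripper_width: 0.0085
finger_force: 0.0
```

>>> {"fn": "step_arm", "kwargs": {
  "targets": [
    [[0, 0, -0.1, 0, 0, 0, -0.8], [0, 0, -0.2, 0, 0, 0, -0.8], [0, 0, -0.3, 0, 0, 0, -0.8], [0, 0, -0.3, 0, 0, 0, -0.8], [0, 0, -0.3, 0, 0, 0, -0.8]]
  ]
}}

```text
time_s: 22.3
ee_pos: [0.4978, -0.2817, 0.0915]
tcp_rot: [2.219, 2.221, 0.001]
wrist_force: [-0.4, 0.2, 0.3]
gripper_width: 0.0087
finger_force: 0.0
```

```bash
python3 -c "
from h import *
plan()
cv2.imwrite('pics/s7.png',np.hstack([imaging.grab_frame('scene')[60:420,0:400,::-1],imaging.grab_frame('side')[60:420,160:560,::-1]]))"
```

```text
t 22.3 p [ 0.4978 -0.2817  0.0915] yaw 0.1 F [-0.4  0.2  0.3] w 0.0087
```

View pics/s7.png

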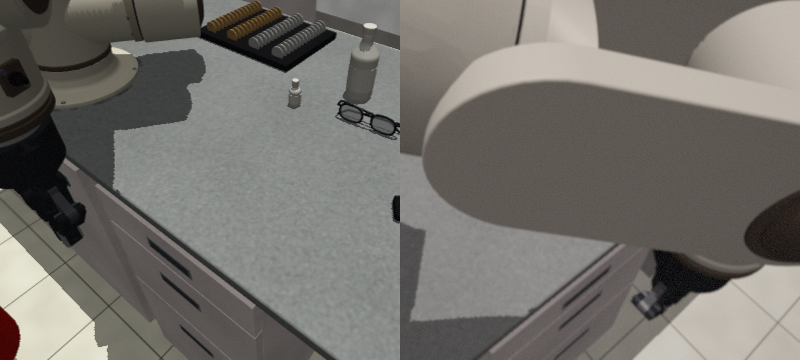

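The drawer front is flush, and the bottles and spectacles haven't moved: drops at crop (295,95), solution at (362,80). The arm is clear, so I'm handing in.

```bash
python3 -c "
from bench import arm
print(arm.close_job())"
```

```text
the job is handed in; nothing more can be done
None
```

I swept all four cases into the drawer, pushed it shut to its stop and handed the job in at about 22 s; the bottles and spectacles look unmoved in the last picture, but `close_job()` returned no verdict.

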